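# Load a vial and index the sample shuttle at its read notch

## Task

Stand the amber vial with the black cap upright, fully down in the pocket of the white shuttle carriage, and let go of it. Then take the carriage by its blue post and slide it along the rails towards the grey read head until you feel its sprung ball click into the notch of the index bar; do not run on past the notch. Finish while still gripping the post (the job ends holding it), with the carriage resting in the notch, and leave the blue-capped vial standing where it is.

Things in the scene. Friction and masses are not known exactly. Their poses are not given: they have to be found in the camera images.
- vial_amber_mid (a point): Amber vial with a black screw cap, 24 mm in diameter, 51 mm tall, about 20 g, standing upright and loose on the worktop. This point is on its axis, half-way up (25.5 mm above its bottom). The cap is the top 11 mm (22 mm in diameter). z axis along the vial, to the cap.
- vial_clear_mid (a point): Clear vial with a blue screw cap, the same size as the amber one, also standing loose; to be left alone. Point on its axis half-way up. The two vials may stand in exchanged places.
- bench: Shuttle bench, fixed to the worktop: dark steel plate 150 x 340 x 10 mm with two rails along its y axis. Origin: centre of the plate's underside. z up; y is the direction in which the carriage slides from the loading end to the read notch (the yaw varies).
- carriage: White carriage block 90 (x) x 56 (y) x 26 mm (z) on the rails; it slides only along its y axis, parallel to the bench's. Origin: centre of its underside, 16 mm above the worktop; top face 42 mm above the worktop. It starts near the -y end; 55 to 120 mm further towards +y its ball meets the notch, and the travel runs on at least 35 mm past it. Sliding takes 1 to 2 N. Mass 0.2 to 0.45 kg.
- pocket_seat (a point): Where the amber vial's mid-point comes to lie when it is seated in the carriage's round pocket: bore 28 mm, 18 mm deep, its floor 24 mm above the worktop, so a seated vial stands 33 mm proud of the carriage's top face. Moves with the carriage; 22 mm to +x of the carriage's centre.
- post_grip (a point): Point to grip on the carriage's blue upright post, which is 18 mm (x) by 14 mm (y), and rises 40 mm above the carriage's top, to 82 mm above the worktop. This point is on its axis, 16 mm below its top; 50 mm to -x of the pocket.
- ball_line (a point): The sprung ball (12 mm in diameter) in the brass collar on the carriage's +x side; point fixed in the carriage. The ball runs along the plain face of the index bar without resistance, is drawn into the notch with up to 5 N over the last 3 mm, and takes 8 to 12 N along the rail to be pushed out again.
- notch (a point): Centre of the 10 mm wide notch in the steel index bar, in front of the grey read head (34 x 46 x 58 mm, lens facing -x, yellow line on top level with the notch; top 68 mm above the worktop). Axes parallel to the bench's. The ball is in the notch when ball_line and notch have the same y along the bench's y axis. Read head, bar and notch are one fixed piece, set at different places along the bench from run to run.
Things that resemble listed ones, but are neither listed nor needed, are in the scene too. Several things look just like the part that bears vial_amber_mid: the one meant starts farthest from the robot's base.

How it is judged:
By the outcome, as a careful person would: the job done as asked, in the order asked, and still so for the second after the job is handed in, while the arm keeps its last pose, push and grip.
It also fails if it takes over 48 s, if anything falls off the work surface, if the arm or the gripper's body presses on something with over 40 N, if the wrist force passes 120 N, or if a joint passes its speed limit or range.

## Robot

A 6-joint arm with a two-finger parallel gripper is mounted at the origin on a cart in front of the work surface, level with it; the furniture and walls round the work are solid. World frame = base frame: x ahead of the robot, y to its left, z up, the work surface at z = 0. Lengths are in m, angles in rad, forces in N, time in s.
With the tool pointing down it reaches from about 0.25 to 0.775 m from the base axis. Payload 4 kg.
Tool frame: the origin (TCP) lies between the finger pads; the fingertips stand 14 mm ahead of it and the grasp point (between the pads) lies 5 mm behind it (robot.tips_ahead is the distance from the TCP to the fingertips, in m); z points along the fingers, y is the direction in which the jaws open and shut (so a half turn about z gives the same grasp; the last joint's range is limited). The gripper opens to 94 mm and grips with 3 to 60 N. Pads are 16 mm wide; open, the fingers measure 119 mm over their backs; the gripper's body (75 mm by 177 mm) begins 78 mm behind the grasp point.
Start: joints at [-1.209, 0.087, 1.371, -0, 1.684, -0.103], TCP at [0.247, -0.492, 0.22] pointing down, gripper open.
Joint ranges: [-3.1, 3.1], [-0.76, 2.03], [0.27, 2.55], [-1.08, 4.22], [0.17, 2.65], [-2.57, 2.57]. Speed limits (rad/s): [2.79, 2.79, 3.14, 3.14, 3.14, 3.14].

## Interface

Orientations are given as [roll, pitch, yaw] about the fixed x, y, z axes, in that order (R = Rz(yaw) Ry(pitch) Rx(roll)).
In Python, from bench import robot, optics, job gives the robot as it stands.
- The arm moves only by the tool apply_moves, never from a script. Its argument "moves" is a list of rows, each a list of 3 entries, a list of its own where there are three numbers: the shift along the tool's x, y, z in cm, then the turn, a rotation vector about the tool's x, y, z in rad, then the opening, from 0 (shut) to 1 (fully open). In form: [[[tx, ty, tz], [rx, ry, rz], grip], ...]. A call has exactly 10 rows; each row is the pose to reach, as a shift and turn from the pose commanded when the call began, along the tool's axes at that moment; what a row does not reach only later rows make up. A row lasts 1/12 s, in which the tool goes at most 41.7 mm and 7.16 degrees, less where a joint would pass 70% of its speed; a pose out of reach is approached as far as the arm can. A call with a gripper value outside its range is refused whole. The fingers move at their own pace and stop on an object; the grip force is fixed at half the most. Time passes only in rows, so rows that repeat a pose let the fingers close, or fill a call up. It gives the time, the measured TCP pose, the force and the opening at its end, in the units of the state.
- robot.get_obs(): the state, without advancing time (a new reading comes with each control period).
- optics.snapshot(name): name is "side" or "top"; returns the picture (420x560x3 uint8, red, green, blue); there is no depth.
- optics.get_calibration(name): a dict with "fx", "fy", "cx", "cy" (pixels), "k1" (the pictures are not rectified: a ray, as slopes to the right and down, at radius r is drawn at 1 + k1 r^2 times it, then the intrinsics apply), "rvec" (rotation vector, rad) and "tvec" (3), from world to camera coordinates, as OpenCV has them. Camera axes: x right, y down, z forward; pixel columns grow to the right and rows downward; lengths in m; the calibration is good to about 2 mm. A picture is of the moment at which its call begins. get_calibration takes no time and is no camera call.
- job.close_job(): hands the job in, once; it reports no verdict.
The state is a dict: "time": time; "joint_positions": joint angles; "qvel": joint speeds; "joint_torque": joint torques, N m; "tool_pos": TCP position; "ee_rot": TCP orientation; "wrist_force": force on the tool from outside, world axes, zero at the start; "wrist_torque": the same for the moment, N m; "width": finger opening in m.
Only numpy, scipy, OpenCV 4.12 (cv2) and the standard library are available. Lean on these libraries where they do the work, as an engineer would, in place of code of your own. Each camera call takes 0.05 s, during which the arm holds its last target.

## Working session

There is one attempt and no reset: what is moved stays moved. The work goes in short steps, Python scripts to look and compute and a tool call to move; the robot and the scene stay as the last step left them, time stands still between calls to the robot, and variables do not carry over. Pictures are saved under pics/ and viewed, and the job is handed in when it is done.

Besides the shell and the picture viewer there is one more tool, called after "Request:" as name(argument=value, ...), one argument or row to a line, values as JSON. apply_moves: Moves the arm, as the interface text tells. Its arguments: {"type":"object","properties":{"moves":{"type":"array"}},"required":["moves"]}

```bash
mkdir -p pics; python3 - <<'E'
from bench import robot, optics, job
import cv2
for n in ("top","side"):
    im=optics.snapshot(n); cv2.imwrite(f"pics/{n}0.png",im[:,:,::-1]); print(n,optics.get_calibration(n))
print(robot.get_obs())
E
```

```text
top {'fx': 417.9609223664696, 'fy': 417.9609223664696, 'cx': 280.2579035572765, 'cy': 206.51845207650595, 'k1': -0.001710369666425116, 'rvec': array([ 2.16999761, -2.22799119,  0.04716616]), 'tvec': array([-0.02179657,  0.48409276,  0.91581829])}
side {'fx': 394.31987856895717, 'fy': 394.31987856895717, 'cx': 277.0930516256553, 'cy': 207.0304226820938, 'k1': -0.016957912785844024, 'rvec': array([ 1.9537794, -0.293371 ,  0.1871487]), 'tvec': array([-0.49105016,  0.12336461,  0.7765372 ])}
{'time': 0.1, 'joint_positions': array([-1.20907878e+00,  8.78679366e-02,  1.37210109e+00, -6.37924642e-06,
        1.68358930e+00, -1.03097387e-01]), 'qvel': array([-0.00111989, -0.00184484, -0.00465125,  0.00042303,  0.00159706,
       -0.0013034 ]), 'joint_torque': array([ 1.31768888e-03, -3.41251802e+01, -3.03301907e+01,  7.17490423e-02,
        3.03985435e-02, -9.91243610e-05]), 'tool_pos': array([ 0.24637092, -0.49121149,  0.21842941]), 'ee_rot': array([-3.13963677e+00, -1.95990354e-04,  4.64814033e-01]), 'wrist_force': array([ 0.13742954,  0.45875817, -0.18982864]), 'wrist_torque': array([ 0.01640806, -0.00933175, -0.03728148]), 'width': 0.09416531617665964}
```

View pics/top0.png

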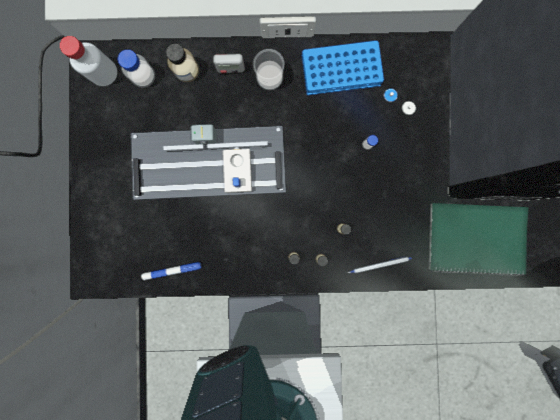

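View pics/side0.png

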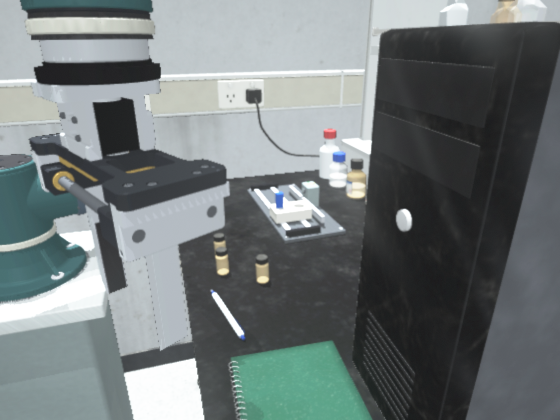

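```bash
cat > h.py <<'E'
import numpy as np, cv2
from bench import robot, optics, job
def cal(n):
    c=optics.get_calibration(n); R=cv2.Rodrigues(np.array(c['rvec']))[0]
    K=np.array([[c['fx'],0,c['cx']],[0,c['fy'],c['cy']],[0,0,1]]); return K,np.array([c['k1'],0,0,0.]),R,np.array(c['tvec'])
def at_z(n,uv,z):
    K,d,R,t=cal(n); s=cv2.undistortPoints(np.array([[uv]],float),K,d)[0,0]
    r=R.T@np.array([s[0],s[1],1]); o=-R.T@t; return o+r*(z-o[2])/r[2]
def proj(n,P):
    K,d,R,t=cal(n); return cv2.projectPoints(np.array(P,float).reshape(-1,3),cv2.Rodrigues(R)[0],t,K,d)[0][:,0]
def crop(n,im,x0,y0,x1,y1,s,name):
    c=cv2.resize(im[y0:y1,x0:x1],None,fx=s,fy=s,interpolation=cv2.INTER_CUBIC); cv2.imwrite(f"pics/{name}.png",c)
E
python3 - <<'E'
from h import *
for n in ("top","side"):
    K,d,R,t=cal(n); print(n,-R.T@t)
im=cv2.imread("pics/top0.png"); 
crop(0,im,125,115,295,205,4.7,"c1"); crop(0,im,275,210,375,280,8,"c2")
im=cv2.imread("pics/side0.png"); crop(0,im,240,170,350,245,7,"c3"); crop(0,im,190,220,290,295,8,"c4")
for uv in [(294,258),(321,260),(344,229),(371,142)]:
    p=at_z("top",uv,.051); print(uv,p,np.hypot(p[0],p[1]))
E
```

```text
top [ 0.4431126  -0.03454181  0.93594985]
side [ 0.27821251 -0.7816082   0.4135765 ]
(294, 258) [ 0.37223664 -0.06064978  0.051     ] 0.3771452137796593
(321, 260) [ 0.36654625 -0.11741294  0.051     ] 0.38489213279681167
(344, 229) [ 0.43047597 -0.16800954  0.051     ] 0.4621003883808697
(371, 142) [ 0.6142023  -0.23169986  0.051     ] 0.656452044679605
```

View pics/c1.png

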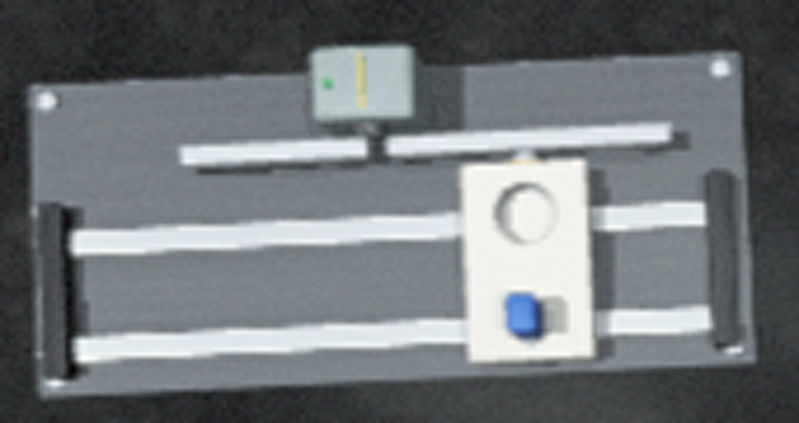

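View pics/c2.png

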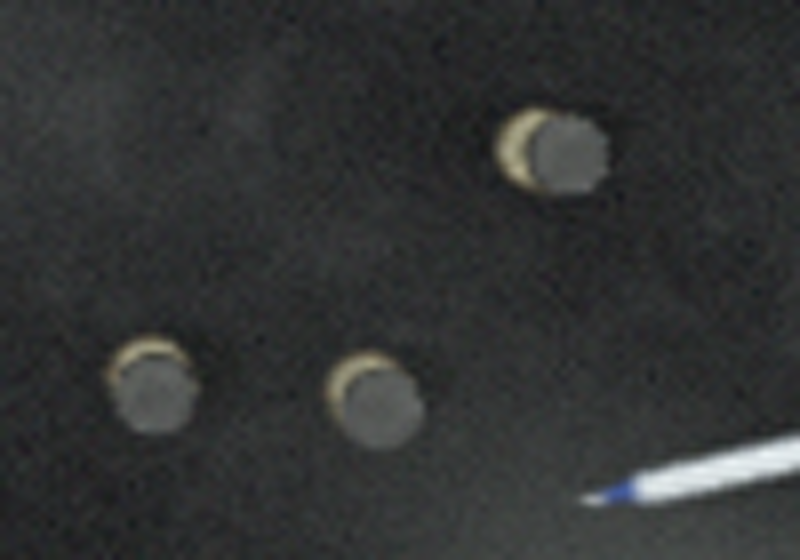

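View pics/c3.png

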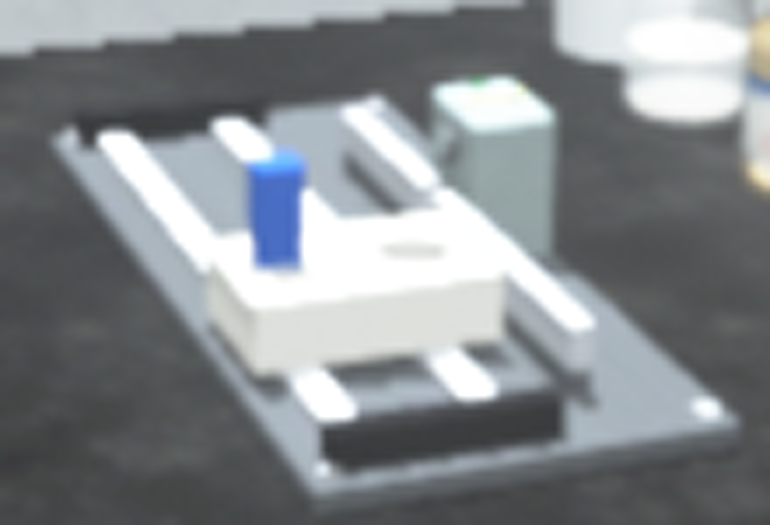

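View pics/c4.png

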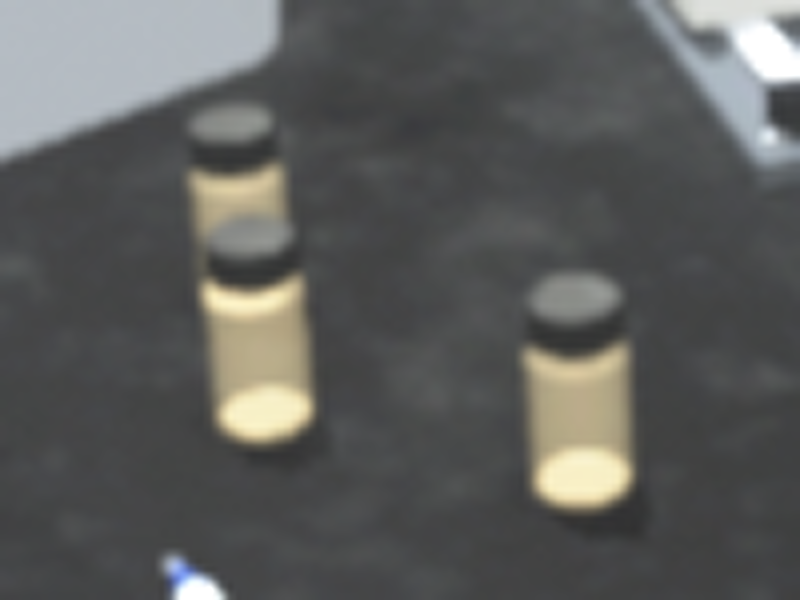

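```bash
cat >> h.py <<'E'
def c1(p): return (125+(p[0]+.5)/4.7-.5,115+(p[1]+.5)/4.7-.5)
def c2(p): return (275+(p[0]+.5)/8-.5,210+(p[1]+.5)/8-.5)
def c3(p): return (240+(p[0]+.5)/7-.5,170+(p[1]+.5)/7-.5)
def c4(p): return (190+(p[0]+.5)/8-.5,220+(p[1]+.5)/8-.5)
def tri(a,b):
    P=[];pts=[]
    for n,uv in (("top",a),("side",b)):
        K,d,R,t=cal(n); P.append(np.c_[R,t]); pts.append(cv2.undistortPoints(np.array([[uv]],float),K,d)[0].T)
    X=cv2.triangulatePoints(P[0],P[1],pts[0],pts[1])[:,0]; return X[:3]/X[3]
E
python3 - <<'E'
from h import *
np.set_printoptions(precision=4,suppress=True)
print("vial top",at_z("top",c2((567,155)),.051),at_z("side",c4((577,300)),.051),"tri",tri(c2((567,155)),c4((577,300))))
print("vial bottom side",at_z("side",c4((582,478)),0.001))
print("plate",[at_z("top",c1(p),.010) for p in [(30,88),(738,53),(755,363),(42,397)]])
C=[at_z("top",c1(p),.042) for p in [(460,165),(587,158),(595,358),(470,360)]]; print("carr",C,np.mean(C,0),[np.linalg.norm(C[i]-C[i-1]) for i in range(4)])
print("pocket",at_z("top",c1((526,213)),.042),at_z("side",c3((415,250)),.042))
print("post top",at_z("top",c1((521,311)),.082),at_z("side",c3((277,160)),.082))
print("line",at_z("top",c1((361,80)),.068),"notch",at_z("top",c1((377,147)),.035), "ball",at_z("top",c1((525,155)),.03))
print("line ends",at_z("top",c1((361,54)),.068),at_z("top",c1((361,106)),.068))
print("rails",[at_z("top",c1(p),.018) for p in [(75,242),(705,213),(75,349),(712,319)]])
E
```

```text
vial top [ 0.4305 -0.1711  0.051 ] [ 0.4309 -0.1756  0.051 ] tri [ 0.4312 -0.1716  0.0487]
vial bottom side [ 0.432  -0.1722  0.001 ]
plate [array([0.6559, 0.2948, 0.01  ]), array([ 0.6637, -0.0424,  0.01  ]), array([ 0.5157, -0.0465,  0.01  ]), array([0.5085, 0.2907, 0.01  ])]
carr [array([0.6077, 0.0866, 0.042 ]), array([0.6094, 0.0284, 0.042 ]), array([0.5174, 0.0268, 0.042 ]), array([0.518 , 0.0839, 0.042 ])] [0.5631 0.0564 0.042 ] [np.float64(0.08974440943873098), np.float64(0.058290202144802225), np.float64(0.09199065643698724), np.float64(0.05704938353058126)]
pocket [0.5848 0.0569 0.042 ] [0.5853 0.054  0.042 ]
post top [0.5355 0.0559 0.082 ] [0.5346 0.0524 0.082 ]
line [0.6422 0.1265 0.068 ] notch [0.6184 0.1258 0.035 ] ball [0.6138 0.058  0.03  ]
line ends [0.6539 0.1263 0.068 ] [0.6306 0.1267 0.068 ]
rails [array([0.5805, 0.2716, 0.018 ]), array([ 0.5863, -0.0248,  0.018 ]), array([0.5301, 0.2721, 0.018 ]), array([ 0.5363, -0.0268,  0.018 ])]
```

```bash
cat >> h.py <<'E'
from scipy.spatial.transform import Rotation as Ro
def mv(cpos,crpy,tpos,trpy):
    A=Ro.from_euler('xyz',crpy);B=Ro.from_euler('xyz',trpy)
    print("shift cm",np.round(A.inv().apply(np.array(tpos)-cpos)*100,2),"rot",np.round((A.inv()*B).as_rotvec(),3))
E
python3 - <<'E'
from h import *
pi=np.pi
mv([.247,-.492,.22],[pi,0,.465],[.431,-.1715,.13],[pi,0,.0214])
print("post tri",tri(c1((521,311)),c3((277,160))),"pocket tri",tri(c1((526,213)),c3((415,250))))
E
```

```text
shift cm [ 30.82 -20.4    9.  ] rot [-0.    -0.     0.444]
post tri [0.53567607 0.05604799 0.08055273] pocket tri [0.58564182 0.0567992  0.04075571]
```

Request:
apply_moves(
  moves=[
    [[3.0,-2.0,0.5],[0,0,0.05],0.7],
    [[6.2,-4.1,1.5],[0,0,0.1],0.7],
    [[9.3,-6.1,2.5],[0,0,0.15],0.7],
    [[12.4,-8.2,3.5],[0,0,0.2],0.7],
    [[15.5,-10.2,4.5],[0,0,0.25],0.7],
    [[18.6,-12.3,5.5],[0,0,0.3],0.7],
    [[21.7,-14.3,6.5],[0,0,0.35],0.7],
    [[24.8,-16.4,7.5],[0,0,0.4],0.7],
    [[28,-18.5,8.5],[0,0,0.444],0.7],
    [[30.82,-20.4,9],[0,0,0.444],0.7],
  ],
)

```text
time: 0.93
tool_pos: [0.4304, -0.1686, 0.1277]
ee_rot: [-3.14, 0.002, 0.02]
wrist_force: [-0.5, 0.2, -0.3]
width: 0.0659
```

Request:
apply_moves(
  moves=[
    [[0,0,0],[0,0,0],0.7],
    [[0,0,0],[0,0,0],0.7],
    [[0,0,0],[0,0,0],0.7],
    [[0,0,0],[0,0,0],0.7],
    [[0,0,0],[0,0,0],0.7],
    [[0,0,0],[0,0,0],0.7],
    [[0,0,0],[0,0,0],0.7],
    [[0,0,0],[0,0,0],0.7],
    [[0,0,0],[0,0,0],0.7],
    [[0,0,0],[0,0,0],0.7],
  ],
)

```text
time: 1.77
tool_pos: [0.4305, -0.1714, 0.1295]
ee_rot: [3.141, -0.0, 0.02]
wrist_force: [0.3, 0.3, 0.4]
width: 0.0662
```

```bash
python3 - <<'E'
from h import *
for n in ("top","side"):
    im=optics.snapshot(n); cv2.imwrite(f"pics/{n}1.png",im[:,:,::-1])
print(robot.get_obs())
E
```

```text
{'time': 1.8667, 'joint_positions': array([-5.00840320e-01, -7.12108588e-02,  1.70985166e+00, -7.06044062e-05,
        1.50290404e+00,  1.04919596e+00]), 'qvel': array([ 2.94656872e-03,  4.34113712e-04,  2.04518654e-04, -1.04925916e-03,
       -7.26404117e-04, -4.45127901e-05]), 'joint_torque': array([-5.19362034e-02, -2.63332504e+01, -2.93848068e+01,  4.72744089e-02,
       -5.69677551e-02, -1.13969334e-04]), 'tool_pos': array([ 0.43057442, -0.17119593,  0.12947605]), 'ee_rot': array([ 3.14150776e+00, -6.35445963e-06,  2.07648384e-02]), 'wrist_force': array([ 0.9123791 , -0.61128645,  0.10874468]), 'wrist_torque': array([-0.00284565,  0.01795035,  0.03761805]), 'width': 0.06555367139970202}
```

View pics/top1.png

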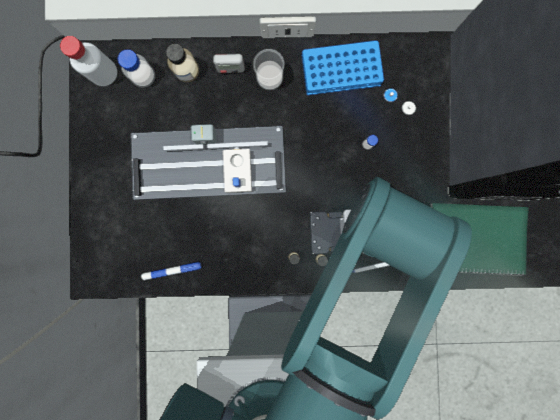

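View pics/side1.png

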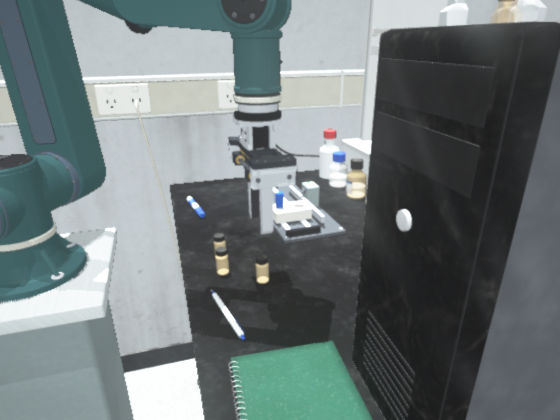

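```bash
python3 - <<'E'
from h import *
im=cv2.imread("pics/side1.png"); crop(0,im,220,145,310,295,4,"d1")
Ro_=.0208; x=np.array([1,Ro_,0]);y=np.array([Ro_,-1,0]);T=np.array([.4306,-.1712,.1295])
for s in (-1,1):
  for e in (-8,8):
    p=T+y*.033*s+x*e/1000-np.array([0,0,.014]); u=proj("side",p)[0]; print(s,e,u,(u-[220,145])*4)
E
```

```text
-1 -8 [251.00443612 217.25886889] [124.01774448 289.03547558]
-1 8 [259.42829372 216.10550896] [157.71317487 284.42203583]
1 -8 [260.8974823  232.61545284] [163.5899292  350.46181135]
1 8 [269.98370447 231.25822388] [199.93481788 345.03289551]
```

View pics/d1.png

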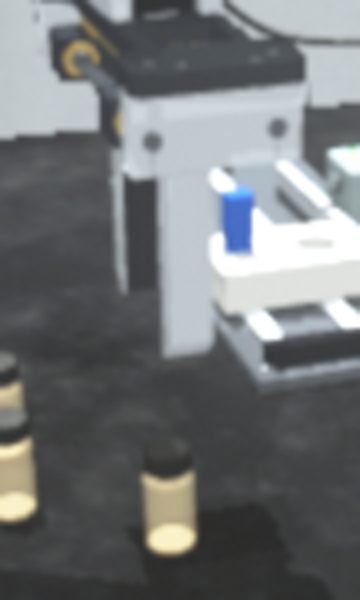

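Request:
apply_moves(
  moves=[
    [[0,0,2],[0,0,0],0.7],
    [[0,0,4.5],[0,0,0],0.7],
    [[0,0,7],[0,0,0],0.7],
    [[0,0,8.5],[0,0,0],0.7],
    [[0,0,9.3],[0,0,0],0.7],
    [[0,0,9.3],[0,0,0],0.7],
    [[0,0,9.3],[0,0,0],0.7],
    [[0,0,9.3],[0,0,0],0.7],
    [[0,0,9.3],[0,0,0],0.7],
    [[0,0,9.3],[0,0,0],0.7],
  ],
)

```text
time: 2.7
tool_pos: [0.4315, -0.1717, 0.0378]
ee_rot: [3.14, -0.002, 0.021]
wrist_force: [0.2, -0.8, 0.3]
width: 0.0657
```

```bash
python3 - <<'E'
from h import *
im=optics.snapshot("side")[:,:,::-1]; crop(0,im,220,175,310,295,5,"d2"); print(robot.get_obs()["tool_pos"])
E
```

```text
[ 0.43134226 -0.17157853  0.03759958]
```

View pics/d2.png

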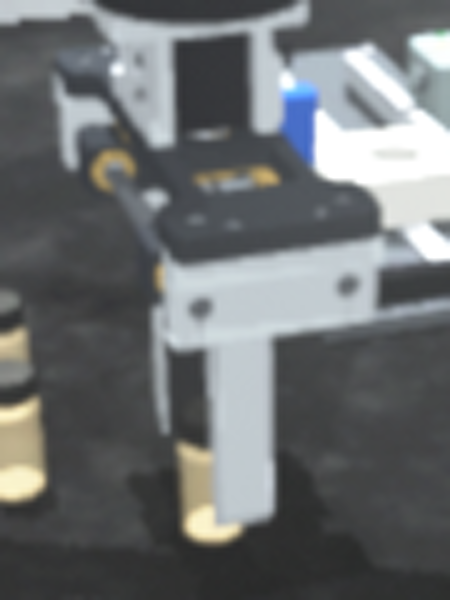

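Request:
apply_moves(
  moves=[
    [[0,0,0.1],[0,0,0],0.7],
    [[0,0,0.1],[0,0,0],0.1],
    [[0,0,0.1],[0,0,0],0.1],
    [[0,0,0.1],[0,0,0],0.1],
    [[0,0,0.1],[0,0,0],0.1],
    [[0,0,0.1],[0,0,0],0.1],
    [[0,0,0.1],[0,0,0],0.1],
    [[0,0,0.1],[0,0,0],0.1],
    [[0,0,0.1],[0,0,0],0.1],
    [[0,0,0.1],[0,0,0],0.1],
  ],
)

```text
time: 3.58
tool_pos: [0.4306, -0.1712, 0.0355]
ee_rot: [3.142, 0.0, 0.021]
wrist_force: [0.2, -0.2, 0.6]
width: 0.0225
```

```bash
python3 - <<'E'
from h import *
im=optics.snapshot("side")[:,:,::-1]; crop(0,im,230,205,300,295,7,"d3")
o=robot.get_obs();print(o["tool_pos"],o["width"])
for d,w in (("tipx-8",-8),("tipx8",8)):
  T=o["tool_pos"]; p=[T[0]+w/1000,T[1]-.012,T[2]-.014]; print(((proj("side",p)[0]-[230,205])*7))
im=optics.snapshot("top")[:,:,::-1]; crop(0,im,275,190,375,280,7,"d3t")
E
```

```text
[ 0.43061306 -0.17117421  0.03547596] 0.022205668723562808
[200.80365425 481.93423576]
[259.97018014 472.02255949]
```

View pics/d3.png

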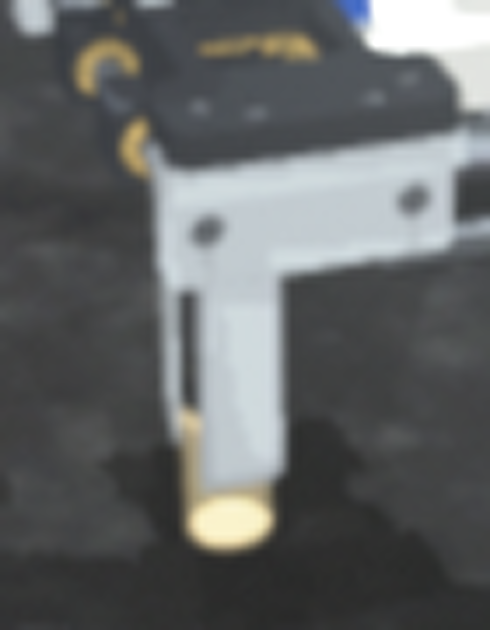

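```bash
python3 - <<'E'
from h import *
pi=np.pi
mv([.431,-.1715,.036],[pi,0,.0214],[.5855,.0565,.14],[pi,0,.0214])
E
```

```text
shift cm [ 15.93 -22.46 -10.4 ] rot [0. 0. 0.]
```

Request:
apply_moves(
  moves=[
    [[0,0,-1],[0,0,0],0.1],
    [[0,0,-2.5],[0,0,0],0.1],
    [[0,0,-4.5],[0,0,0],0.1],
    [[0,0,-6.5],[0,0,0],0.1],
    [[0,0,-8.5],[0,0,0],0.1],
    [[0,0,-10.4],[0,0,0],0.1],
    [[0,0,-10.4],[0,0,0],0.1],
    [[0,0,-10.4],[0,0,0],0.1],
    [[0,0,-10.4],[0,0,0],0.1],
    [[0,0,-10.4],[0,0,0],0.1],
  ],
)

```text
time: 4.52
tool_pos: [0.4297, -0.1707, 0.1378]
ee_rot: [-3.14, 0.003, 0.021]
wrist_force: [-1.6, 0.7, 0.7]
width: 0.0219
```

```bash
python3 - <<'E'
from h import *
im=optics.snapshot("side")[:,:,::-1]; crop(0,im,210,125,310,245,5,"d4")
o=robot.get_obs();print(o["tool_pos"],o["width"],o["wrist_force"])
E
```

```text
[ 0.42969827 -0.17068391  0.13782185] 0.022106109139446665 [0.67541407 0.66135949 0.05255664]
```

View pics/d4.png

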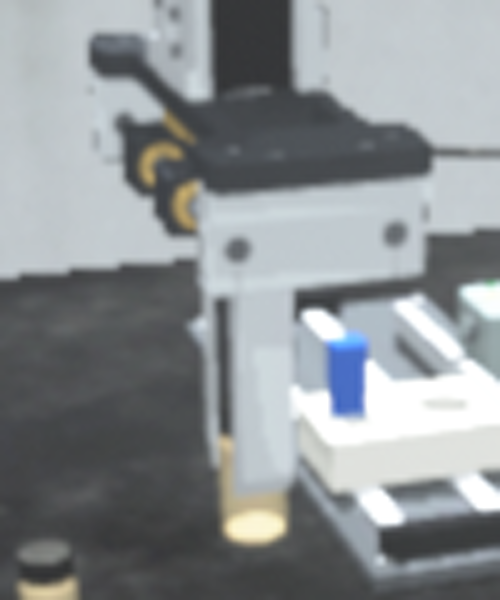

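Request:
apply_moves(
  moves=[
    [[1.5,-2.2,0],[0,0,0],0.1],
    [[3.5,-5,0],[0,0,0],0.1],
    [[5.5,-7.8,0],[0,0,0],0.1],
    [[7.5,-10.6,0],[0,0,0],0.1],
    [[9.5,-13.4,0],[0,0,0],0.1],
    [[11.5,-16.2,0],[0,0,0],0.1],
    [[13.3,-18.8,0],[0,0,0],0.1],
    [[14.8,-20.8,0],[0,0,0],0.1],
    [[15.6,-22,0],[0,0,0],0.1],
    [[15.93,-22.46,0],[0,0,0],0.1],
  ],
)

```text
time: 5.4
tool_pos: [0.5853, 0.0584, 0.1379]
ee_rot: [-3.141, 0.002, 0.023]
wrist_force: [0.3, 0.4, -0.3]
width: 0.0225
```

Request:
apply_moves(
  moves=[
    [[0,0,0],[0,0,0],0.1],
    [[0,0,0],[0,0,0],0.1],
    [[0,0,0],[0,0,0],0.1],
    [[0,0,0.5],[0,0,0],0.1],
    [[0,0,1],[0,0,0],0.1],
    [[0,0,1.5],[0,0,0],0.1],
    [[0,0,2],[0,0,0],0.1],
    [[0,0,2.5],[0,0,0],0.1],
    [[0,0,2.5],[0,0,0],0.1],
    [[0,0,2.5],[0,0,0],0.1],
  ],
)

```text
time: 6.23
tool_pos: [0.5848, 0.0567, 0.1137]
ee_rot: [3.142, 0.001, 0.021]
wrist_force: [-0.2, -0.4, -0.7]
width: 0.0221
```

```bash
python3 - <<'E'
from h import *
im=optics.snapshot("side")[:,:,::-1]; crop(0,im,235,135,345,235,7,"d5")
im=optics.snapshot("top")[:,:,::-1]; crop(0,im,125,115,295,235,4.7,"d5t")
o=robot.get_obs();print(o["tool_pos"],o["ee_rot"],o["width"],o["wrist_force"])
T=o["tool_pos"]; b=T-[0,0,.036]; print("bottom px",(proj("side",b)[0]-[235,135])*7, "pocket",(proj("side",[.5851,.0568,.042])[0]-[235,135])*7)
E
```

```text
[0.58533059 0.05672427 0.11462404] [ 3.14148705e+00 -3.26791359e-04  2.08430326e-02] 0.02237908783371784 [ 0.36536374 -0.28340304  0.46812521]
bottom px [445.9977156  391.04337222] pocket [443.61468401 489.12304688]
```

View pics/d5.png

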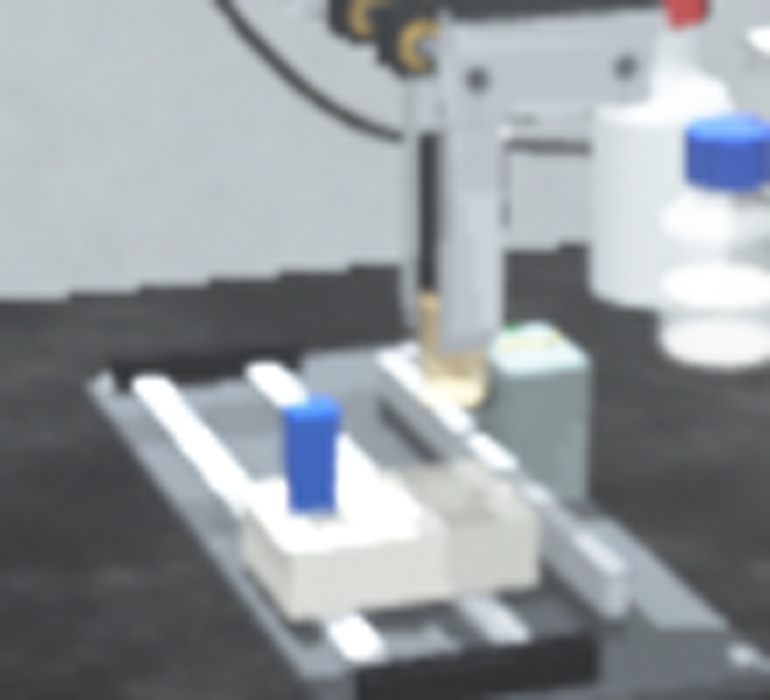

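View pics/d5t.png

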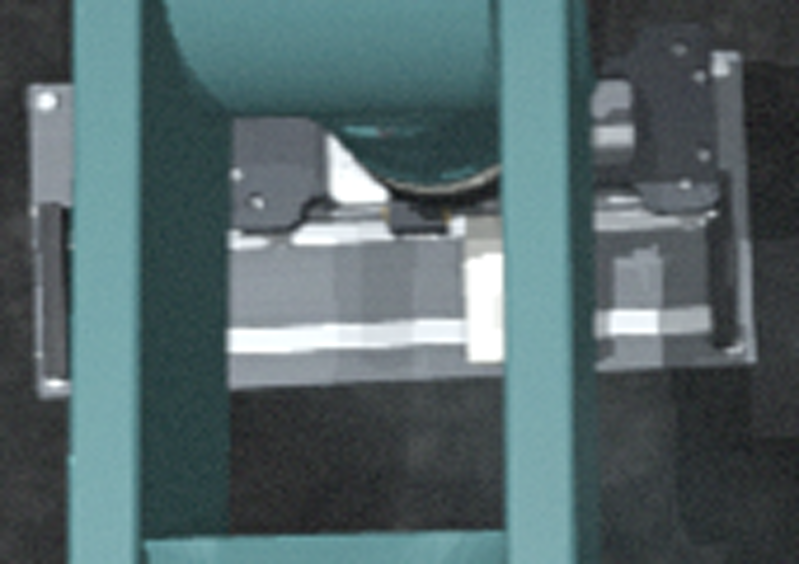

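Request:
apply_moves(
  moves=[
    [[-0.05,0,0.7],[0,0,0],0.1],
    [[-0.05,0,1.5],[0,0,0],0.1],
    [[-0.05,0,2.3],[0,0,0],0.1],
    [[-0.05,0,3],[0,0,0],0.1],
    [[-0.05,0,3.2],[0,0,0],0.1],
    [[-0.05,0,3.2],[0,0,0],0.1],
    [[-0.05,0,3.2],[0,0,0],0.1],
    [[-0.05,0,3.4],[0,0,0],0.1],
    [[-0.05,0,3.6],[0,0,0],0.1],
    [[-0.05,0,3.8],[0,0,0],0.1],
  ],
)

```text
time: 7.17
tool_pos: [0.585, 0.0567, 0.0768]
ee_rot: [3.141, -0.001, 0.021]
wrist_force: [-0.2, 0.3, -0.8]
width: 0.0223
```

```bash
python3 - <<'E'
from h import *
im=optics.snapshot("side")[:,:,::-1]; crop(0,im,235,135,345,235,7,"d6")
o=robot.get_obs();print(o["tool_pos"],o["ee_rot"],o["width"],o["wrist_force"])
E
```

```text
[0.58457311 0.0566719  0.07608876] [3.14147930e+00 2.49893129e-04 2.08265557e-02] 0.022157154943761064 [-0.11931663 -0.12966293 -0.87149205]
```

View pics/d6.png

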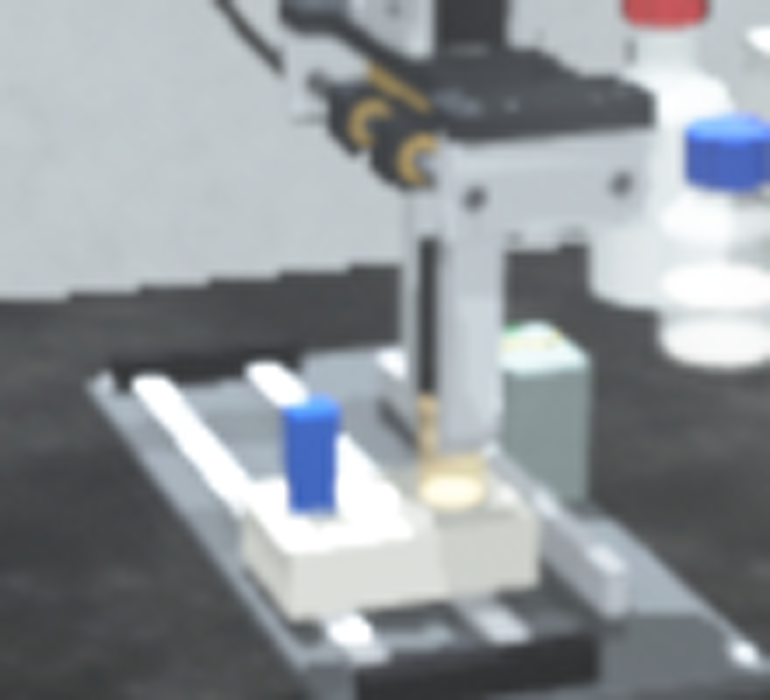

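Request:
apply_moves(
  moves=[
    [[0,0,0.2],[0,0,0],0.1],
    [[0,0,0.4],[0,0,0],0.1],
    [[0,0,0.5],[0,0,0],0.1],
    [[0,0,0.6],[0,0,0],0.1],
    [[0,0,0.7],[0,0,0],0.1],
    [[0,0,0.8],[0,0,0],0.1],
    [[0,0,0.8],[0,0,0],0.1],
    [[0,0,0.8],[0,0,0],0.1],
    [[0,0,0.8],[0,0,0],0.1],
    [[0,0,0.8],[0,0,0],0.1],
  ],
)

```text
time: 8.05
tool_pos: [0.5848, 0.0567, 0.0686]
ee_rot: [3.141, -0.0, 0.021]
wrist_force: [-0.6, -0.8, -0.6]
width: 0.0223
```

Request:
apply_moves(
  moves=[
    [[0,0,0.2],[0,0,0],0.1],
    [[0,0,0.4],[0,0,0],0.1],
    [[0,0,0.5],[0,0,0],0.1],
    [[0,0,0.6],[0,0,0],0.1],
    [[0,0,0.7],[0,0,0],0.1],
    [[0,0,0.75],[0,0,0],0.1],
    [[0,0,0.8],[0,0,0],0.1],
    [[0,0,0.8],[0,0,0],0.1],
    [[0,0,0.8],[0,0,0],0.1],
    [[0,0,0.8],[0,0,0],0.1],
  ],
)

```text
time: 8.88
tool_pos: [0.5848, 0.0567, 0.0606]
ee_rot: [3.142, -0.0, 0.021]
wrist_force: [-0.3, -0.7, -0.4]
width: 0.0223
```

```bash
python3 - <<'E'
from h import *
im=optics.snapshot("side")[:,:,::-1]; crop(0,im,235,135,345,235,7,"d7")
o=robot.get_obs();print(o["tool_pos"],o["ee_rot"],o["width"],o["wrist_force"])
E
```

```text
[0.58477154 0.05670019 0.06057057] [ 3.14152737e+00 -2.57987191e-04  2.08432985e-02] 0.022212208709451207 [-0.48658399 -0.44751001  0.46060513]
```

View pics/d7.png

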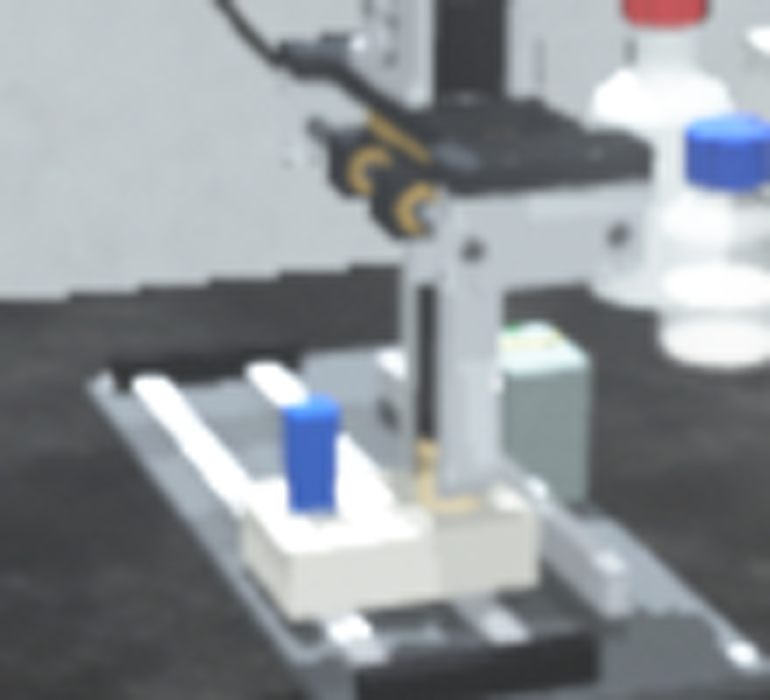

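Request:
apply_moves(
  moves=[
    [[0,0,0.05],[0,0,0],0.3],
    [[0,0,0.05],[0,0,0],0.5],
    [[0,0,0.05],[0,0,0],0.5],
    [[0,0,0.05],[0,0,0],0.5],
    [[0,0,0.05],[0,0,0],0.5],
    [[0,0,0.05],[0,0,0],0.5],
    [[0,0,0.05],[0,0,0],0.5],
    [[0,0,0.05],[0,0,0],0.5],
    [[0,0,0.05],[0,0,0],0.5],
    [[0,0,0.05],[0,0,0],0.5],
  ],
)

```text
time: 9.77
tool_pos: [0.5847, 0.0567, 0.06]
ee_rot: [3.141, -0.0, 0.021]
wrist_force: [-0.1, 0.0, -0.6]
width: 0.0471
```

Request:
apply_moves(
  moves=[
    [[0,0,-0.5],[0,0,0],0.5],
    [[0,0,-1.5],[0,0,0],0.5],
    [[0,0,-2.5],[0,0,0],0.5],
    [[0,0,-3.5],[0,0,0],0.5],
    [[0,0,-4.5],[0,0,0],0.5],
    [[0,0,-5.5],[0,0,0],0.5],
    [[0,0,-5.5],[0,0,0],0.5],
    [[0,0,-5.5],[0,0,0],0.5],
    [[0,0,-5.5],[0,0,0],0.5],
    [[0,0,-5.5],[0,0,0],0.5],
  ],
)

```text
time: 10.6
tool_pos: [0.5841, 0.0567, 0.1141]
ee_rot: [3.142, 0.002, 0.021]
wrist_force: [0.2, 0.3, -0.5]
width: 0.0469
```

```bash
python3 - <<'E'
from h import *
im=optics.snapshot("side")[:,:,::-1]; crop(0,im,235,135,345,235,7,"d8")
o=robot.get_obs();print(o["tool_pos"],o["ee_rot"],o["width"],o["wrist_force"])
mv([.5850,.0565,.1155],[np.pi,0,.0214],[.5352,.0556,.1155],[np.pi,0,.0214])
print((proj("side",[.5851,.0568,.075])[0]-[235,135])*7,(proj("side",[.5851,.0568,.024])[0]-[235,135])*7)
E
```

```text
[0.58412388 0.0566894  0.11400673] [3.14157757e+00 1.77148780e-03 2.08088595e-02] 0.04715558705813597 [-0.55685468  0.34977751 -0.47273766]
shift cm [-4.98 -0.02 -0.  ] rot [0. 0. 0.]
[445.12495981 400.8770654 ] [442.80558783 536.27531048]
```

View pics/d8.png

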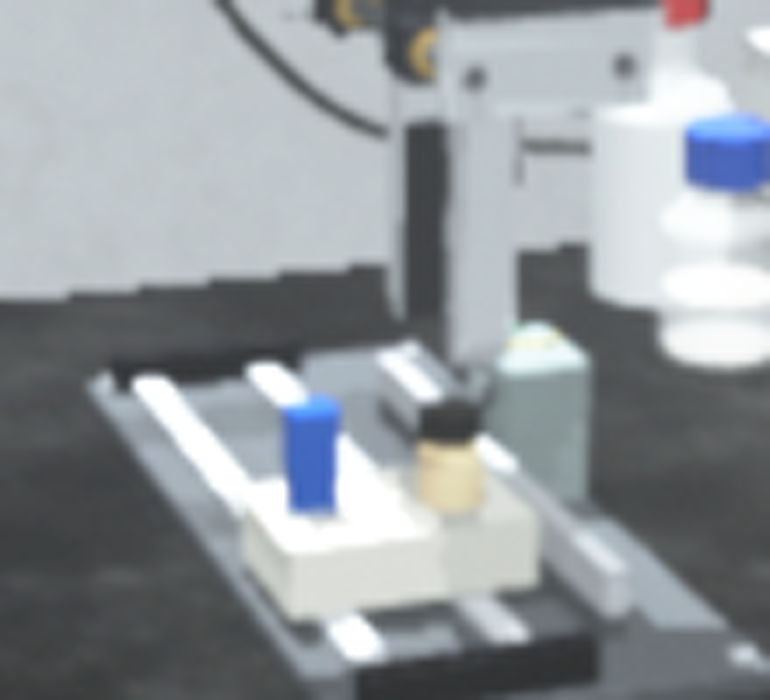

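Request:
apply_moves(
  moves=[
    [[-1.5,0,0],[0,0,0],0.5],
    [[-3,0,0],[0,0,0],0.5],
    [[-4.5,0,0],[0,0,0],0.5],
    [[-4.95,0,0],[0,0,0],0.5],
    [[-4.95,0,0.5],[0,0,0],0.5],
    [[-4.95,0,2],[0,0,0],0.5],
    [[-4.95,0,3.5],[0,0,0],0.5],
    [[-4.95,0,4.8],[0,0,0],0.5],
    [[-4.95,0,5.4],[0,0,0],0.5],
    [[-4.95,0,5.4],[0,0,0],0.5],
  ],
)

```text
time: 11.48
tool_pos: [0.5342, 0.0556, 0.0586]
ee_rot: [3.142, 0.004, 0.021]
wrist_force: [-0.4, -0.3, -0.7]
width: 0.0471
```

```bash
python3 - <<'E'
from h import *
im=optics.snapshot("side")[:,:,::-1]; crop(0,im,235,135,345,235,7,"d9")
o=robot.get_obs();print(o["tool_pos"],o["ee_rot"],o["width"],o["wrist_force"])
E
```

```text
[0.53500855 0.05563492 0.059912  ] [3.14156642e+00 1.89906656e-03 2.07360198e-02] 0.04717879187336493 [-0.44907395  0.3225794   0.83806399]
```

View pics/d9.png

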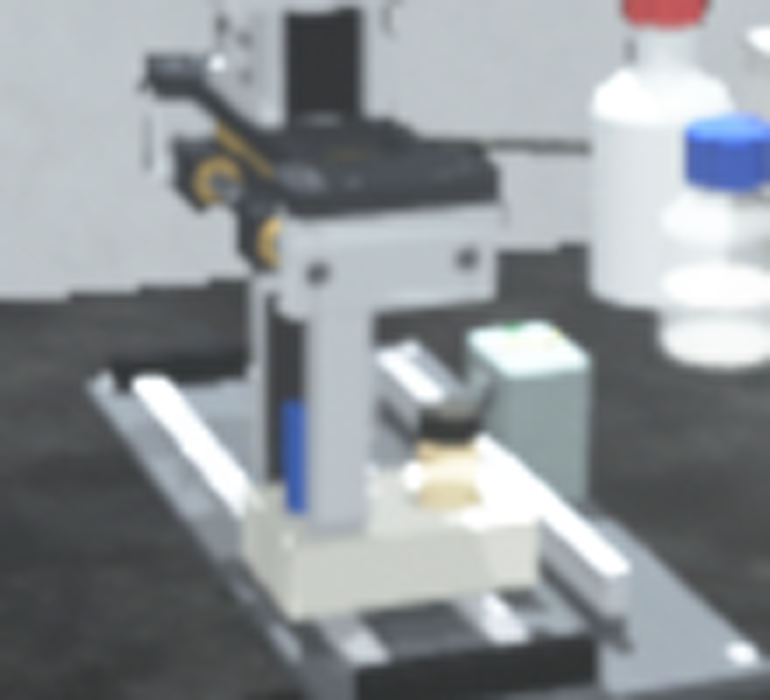

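Request:
apply_moves(
  moves=[
    [[0,0,0],[0,0,0],0.2],
    [[0,0,0],[0,0,0],0.0],
    [[0,0,0],[0,0,0],0.0],
    [[0,0,0],[0,0,0],0.0],
    [[0,0,0],[0,0,0],0.0],
    [[0,0,0],[0,0,0],0.0],
    [[0,0,0],[0,0,0],0.0],
    [[0,0,0],[0,0,0],0.0],
    [[0,0,0],[0,0,0],0.0],
    [[0,0,0],[0,0,0],0.0],
  ],
)

```text
time: 12.37
tool_pos: [0.5355, 0.0558, 0.0615]
ee_rot: [-3.141, -0.001, 0.021]
wrist_force: [-0.2, 0.5, 3.3]
width: 0.014
```

```bash
python3 - <<'E'
from h import *
o=robot.get_obs();print(o["tool_pos"],o["ee_rot"],o["width"],o["wrist_force"])
E
```

```text
[0.53549972 0.05575985 0.06145902] [-3.14148917e+00 -8.69959602e-04  2.08510741e-02] 0.013972507829521788 [-0.21131858  0.4947879   3.33709626]
```

Request:
apply_moves(
  moves=[
    [[0,-0.3,0],[0,0,0],0.0],
    [[0,-0.8,0],[0,0,0],0.0],
    [[0,-1.5,0],[0,0,0],0.0],
    [[0,-2.3,0],[0,0,0],0.0],
    [[0,-3.1,0],[0,0,0],0.0],
    [[0,-3.9,0],[0,0,0],0.0],
    [[0,-4.6,0],[0,0,0],0.0],
    [[0,-5.2,0],[0,0,0],0.0],
    [[0,-5.6,0],[0,0,0],0.0],
    [[0,-5.8,0],[0,0,0],0.0],
  ],
)

```text
time: 13.2
tool_pos: [0.5342, 0.1149, 0.0615]
ee_rot: [-3.142, -0.001, 0.022]
wrist_force: [-1.4, -2.5, 5.1]
width: 0.0138
```

Request:
apply_moves(
  moves=[
    [[0,0,0],[0,0,0],0.0],
    [[0,0,0],[0,0,0],0.0],
    [[0,0,0],[0,0,0],0.0],
    [[0,0,0],[0,0,0],0.0],
    [[0,-0.1,0],[0,0,0],0.0],
    [[0,-0.2,0],[0,0,0],0.0],
    [[0,-0.2,0],[0,0,0],0.0],
    [[0,-0.2,0],[0,0,0],0.0],
    [[0,-0.2,0],[0,0,0],0.0],
    [[0,-0.2,0],[0,0,0],0.0],
  ],
)

```text
time: 14.03
tool_pos: [0.5341, 0.1169, 0.0615]
ee_rot: [-3.141, -0.001, 0.022]
wrist_force: [-0.9, 0.4, 4.9]
width: 0.0137
```

```bash
python3 - <<'E'
from h import *
im=optics.snapshot("side")[:,:,::-1]; crop(0,im,235,135,345,235,7,"e1")
im=optics.snapshot("top")[:,:,::-1]; crop(0,im,125,115,295,205,4.7,"e1t")
o=robot.get_obs();print(o["tool_pos"],o["ee_rot"],o["width"],o["wrist_force"])
E
```

```text
[0.53411829 0.11690977 0.06150747] [-3.14065197e+00 -8.99088446e-04  2.15516593e-02] 0.013498771081351658 [-0.78263008 -1.04600517  5.71944098]
```

View pics/e1.png

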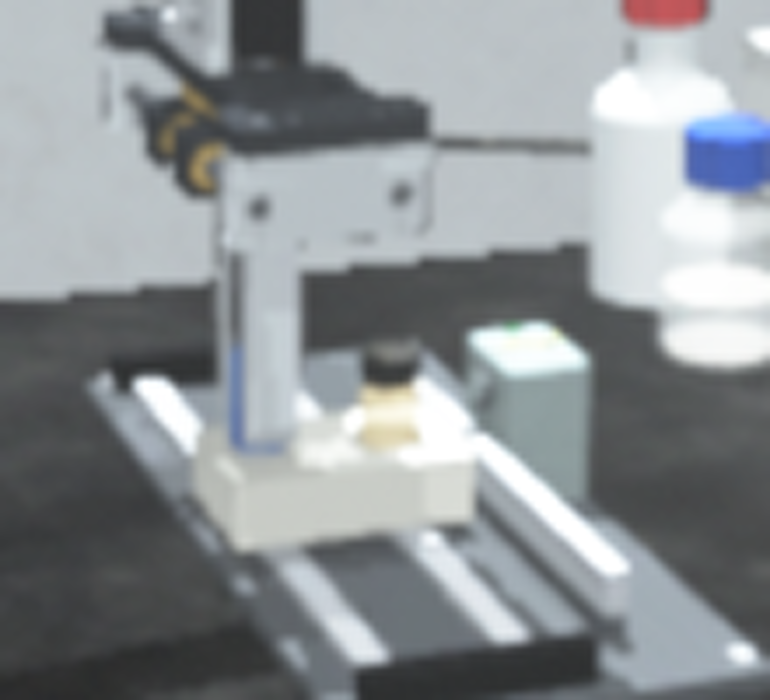

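View pics/e1t.png

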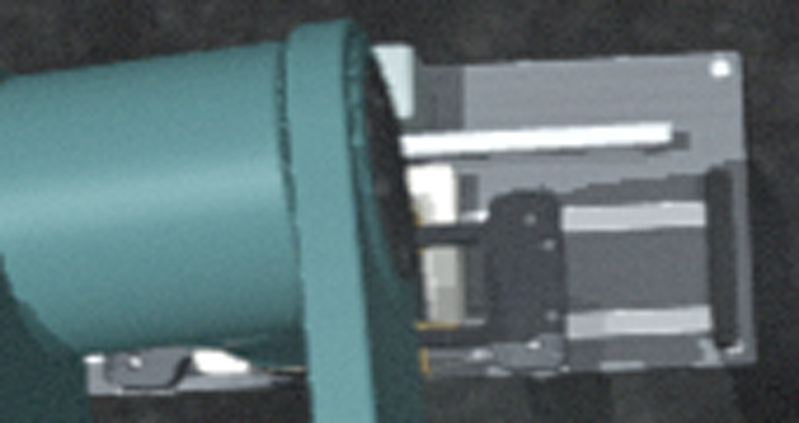

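Request:
apply_moves(
  moves=[
    [[0,-0.1,0],[0,0,0],0.0],
    [[0,-0.2,0],[0,0,0],0.0],
    [[0,-0.25,0],[0,0,0],0.0],
    [[0,-0.25,0],[0,0,0],0.0],
    [[0,-0.25,0],[0,0,0],0.0],
    [[0,-0.25,0],[0,0,0],0.0],
    [[0,-0.25,0],[0,0,0],0.0],
    [[0,-0.25,0],[0,0,0],0.0],
    [[0,-0.25,0],[0,0,0],0.0],
    [[0,-0.25,0],[0,0,0],0.0],
  ],
)

```text
time: 14.97
tool_pos: [0.534, 0.1202, 0.0615]
ee_rot: [-3.139, -0.001, 0.022]
wrist_force: [-0.2, 1.3, 3.9]
width: 0.0137
```

Request:
apply_moves(
  moves=[
    [[0,-0.05,0],[0,0,0],0.0],
    [[0,-0.1,0],[0,0,0],0.0],
    [[0,-0.1,0],[0,0,0],0.0],
    [[0,-0.1,0],[0,0,0],0.0],
    [[0,-0.1,0],[0,0,0],0.0],
    [[0,-0.1,0],[0,0,0],0.0],
    [[0,-0.1,0],[0,0,0],0.0],
    [[0,-0.1,0],[0,0,0],0.0],
    [[0,-0.1,0],[0,0,0],0.0],
    [[0,-0.1,0],[0,0,0],0.0],
  ],
)

```text
time: 15.8
tool_pos: [0.534, 0.1212, 0.0614]
ee_rot: [-3.139, -0.001, 0.022]
wrist_force: [-1.2, 2.5, 5.4]
width: 0.0141
```

Request:
apply_moves(
  moves=[
    [[0,-0.05,0],[0,0,0],0.0],
    [[0,-0.1,0],[0,0,0],0.0],
    [[0,-0.1,0],[0,0,0],0.0],
    [[0,-0.1,0],[0,0,0],0.0],
    [[0,-0.1,0],[0,0,0],0.0],
    [[0,-0.1,0],[0,0,0],0.0],
    [[0,-0.1,0],[0,0,0],0.0],
    [[0,-0.1,0],[0,0,0],0.0],
    [[0,-0.1,0],[0,0,0],0.0],
    [[0,-0.1,0],[0,0,0],0.0],
  ],
)

```text
time: 16.63
tool_pos: [0.5339, 0.1229, 0.0615]
ee_rot: [-3.138, -0.001, 0.022]
wrist_force: [0.2, 5.0, 4.5]
width: 0.0136
```

Request:
apply_moves(
  moves=[
    [[0,-0.05,0],[0,0,0],0.0],
    [[0,-0.1,0],[0,0,0],0.0],
    [[0,-0.1,0],[0,0,0],0.0],
    [[0,-0.1,0],[0,0,0],0.0],
    [[0,-0.1,0],[0,0,0],0.0],
    [[0,-0.1,0],[0,0,0],0.0],
    [[0,-0.1,0],[0,0,0],0.0],
    [[0,-0.1,0],[0,0,0],0.0],
    [[0,-0.1,0],[0,0,0],0.0],
    [[0,-0.1,0],[0,0,0],0.0],
  ],
)

```text
time: 17.47
tool_pos: [0.534, 0.1235, 0.0615]
ee_rot: [-3.138, -0.001, 0.022]
wrist_force: [-0.9, 4.3, 5.1]
width: 0.0138
```

Request:
apply_moves(
  moves=[
    [[0,-0.05,0],[0,0,0],0.0],
    [[0,-0.1,0],[0,0,0],0.0],
    [[0,-0.1,0],[0,0,0],0.0],
    [[0,-0.1,0],[0,0,0],0.0],
    [[0,-0.1,0],[0,0,0],0.0],
    [[0,-0.1,0],[0,0,0],0.0],
    [[0,-0.1,0],[0,0,0],0.0],
    [[0,-0.1,0],[0,0,0],0.0],
    [[0,-0.1,0],[0,0,0],0.0],
    [[0,-0.1,0],[0,0,0],0.0],
  ],
)

```text
time: 18.3
tool_pos: [0.534, 0.1237, 0.0615]
ee_rot: [-3.14, -0.001, 0.022]
wrist_force: [0.0, 1.0, 4.2]
width: 0.014
```

Request:
apply_moves(
  moves=[
    [[0,-0.05,0],[0,0,0],0.0],
    [[0,-0.1,0],[0,0,0],0.0],
    [[0,-0.1,0],[0,0,0],0.0],
    [[0,-0.1,0],[0,0,0],0.0],
    [[0,-0.1,0],[0,0,0],0.0],
    [[0,-0.1,0],[0,0,0],0.0],
    [[0,-0.1,0],[0,0,0],0.0],
    [[0,-0.1,0],[0,0,0],0.0],
    [[0,-0.1,0],[0,0,0],0.0],
    [[0,-0.1,0],[0,0,0],0.0],
  ],
)

```text
time: 19.13
tool_pos: [0.534, 0.1239, 0.0615]
ee_rot: [-3.141, -0.001, 0.021]
wrist_force: [0.2, -0.3, 4.9]
width: 0.0139
```

```bash
python3 - <<'E'
from h import *
F=[]
for i in range(4):
    im=optics.snapshot("side" if i%2 else "top")[:,:,::-1]
    if i%2: crop(0,im,210,115,345,235,5.8,"e2")
    else: crop(0,im,125,115,295,205,4.7,"e2t"); cv2.imwrite("pics/e2full.png",im)
    o=robot.get_obs();print(o["tool_pos"],o["width"],o["wrist_force"])
E
```

```text
[0.53396413 0.12384934 0.0614832 ] 0.013912926485932006 [-1.3724556  -0.98253995  5.27120907]
[0.5339831  0.12382015 0.06148824] 0.013598489386597473 [-1.47614389 -1.12268886  6.16166881]
[0.53393979 0.12382958 0.0614409 ] 0.013809317871992279 [-1.26528883 -1.6953531   5.18979158]
[0.5339588  0.12384043 0.06145905] 0.013802216203547707 [-0.8859071  -0.21485884  4.3878559 ]
```

View pics/e2.png

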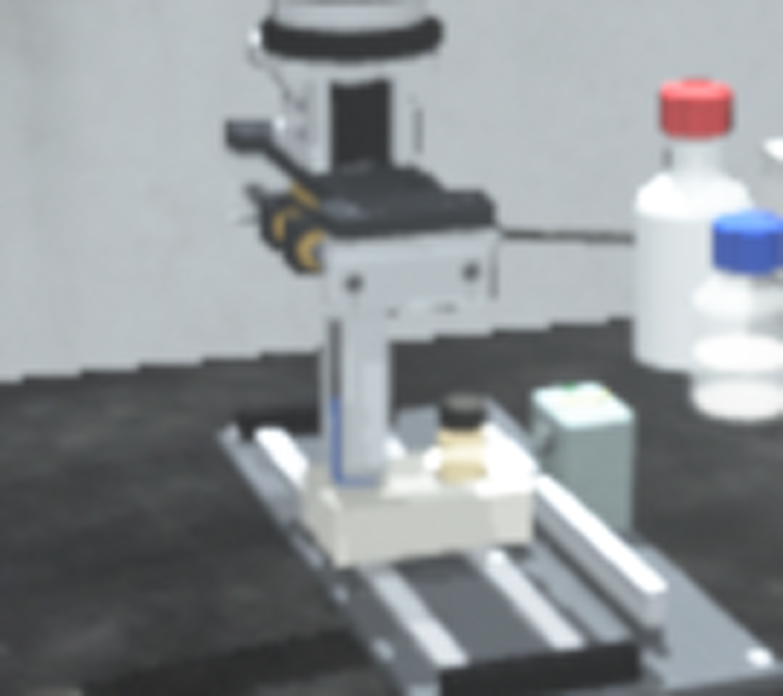

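View pics/e2full.png

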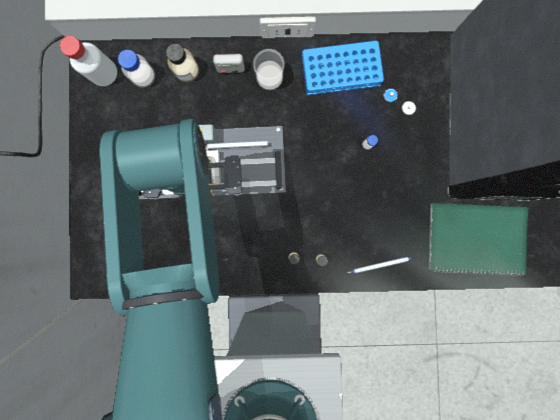

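```bash
python3 -c "
from bench import job
print(job.close_job())"
```

```text
the job is handed in; nothing more can be done
None
```

I put the farthest amber vial upright in the carriage pocket and let go. I then gripped the blue post, slid the carriage into the notch and handed the job in at about 19.3 s, still holding the post.

- **Vial:** it went in with no force rise. After release the side picture showed it standing straight, its cap at about the expected height. It was still upright after the slide.
- **Notch:** the carriage was drawn forward with up to +5 N. The force then fell through zero to between 0 and −1.7 N while the position held at y = 0.1238. Total travel was about 68.1 mm, against 68.5 mm from the images.
- **Post grip:** the fingers read about 14 mm, which matches the post. There was a steady upward wrist load of about 5 N, well inside the limits.
- **Blue-capped vial:** the last top picture shows it standing where it was.
- **Disagreements:** the side camera differed from the top one by 3–4 mm in y when each was used alone, and triangulated heights came out 1–2 mm low. I used the top camera for x and y. The arm hid the pocket and the notch from the top camera at the end, so the final notch check rests on force and travel, not on a picture.

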